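Find the tired spring mount under the balance and fold its tag down

TASK

The balance and its stone slab are off, and one of the three spring mounts on the base plate has gone soft. Press down on the rubber pads with the fingertips to feel which one gives most easily, then push that mount's white tag down flat to mark it for replacement. Leave the other two tags standing, and do not shift or pick up any of the loose things lying about.

Things in the scene. Friction and masses are not known exactly. Their poses are not given: they have to be found in the camera images.
- base: grey steel plate of the anti-vibration base, fixed to the bench, 265 x 330 x 8 mm; origin on the bench; the plate reaches 140 mm to its -x (the front), 125 mm to its +x and 165 mm to either side. Three look-alike spring mounts are bolted to it, in this frame at x = -48, y = +105 mm (left), x = -48, y = -105 mm (right) and x = +78, y = 0 mm (rear). One of them, a different one from run to run, has gone soft
- mount_left: the front left one of the three look-alike spring mounts: steel foot plate, aluminium cup 54 mm across, a coil spring and on it a round black rubber pad, 50 mm across, whose top is 56 mm above the mount's origin. Origin: centre of the foot's underside, on the plate's top face (8 mm above the bench), on the pad's axis. A white tag is hinged 42 mm to the mount's -x and 12 mm up, and slopes up and away to -x. Fixed; same yaw as the base
- pad_left_top (a point): centre of the top of the front left mount's rubber pad. The pad goes straight down up to 14 mm to its stop when pressed, and springs back. The three springs differ plainly: the soft one takes about 0.5 N per mm, the sound ones about 1.2 and 1.8 N per mm, so the soft one meets its stop at about 7 N and the sound ones at 17 N or more; which is where is not known
- tag_left_face (a point): point on the upper, sloping face of the front left mount's tag, on its middle line, 28 mm out from the hinge; a good place to push straight down. The tag is a white plate 44 mm long, 36 mm wide, 3 mm thick, its outer edge 46 mm from the hinge
- tag_left (a joint): fold of the front left mount's tag, rad: 0 standing at 50 degrees above level (starts at 0 to 0.12), 0.87 folded down level, 12 mm above the plate, at its stop. Stiff hinge: about 1 N at the face folds it, and it stays where it is left
- mount_right: the front right one of the three look-alike spring mounts: steel foot plate, aluminium cup 54 mm across, a coil spring and on it a round black rubber pad, 50 mm across, whose top is 56 mm above the mount's origin. Origin: centre of the foot's underside, on the plate's top face (8 mm above the bench), on the pad's axis. A white tag is hinged 42 mm to the mount's -x and 12 mm up, and slopes up and away to -x. Fixed; same yaw as the base
- pad_right_top (a point): centre of the top of the front right mount's rubber pad. The pad goes straight down up to 14 mm to its stop when pressed, and springs back. The three springs differ plainly: the soft one takes about 0.5 N per mm, the sound ones about 1.2 and 1.8 N per mm, so the soft one meets its stop at about 7 N and the sound ones at 17 N or more; which is where is not known
- tag_right_face (a point): point on the upper, sloping face of the front right mount's tag, on its middle line, 28 mm out from the hinge; a good place to push straight down. The tag is a white plate 44 mm long, 36 mm wide, 3 mm thick, its outer edge 46 mm from the hinge
- tag_right (a joint): fold of the front right mount's tag, rad: 0 standing at 50 degrees above level (starts at 0 to 0.12), 0.87 folded down level, 12 mm above the plate, at its stop. Stiff hinge: about 1 N at the face folds it, and it stays where it is left
- mount_rear: the rear one of the three look-alike spring mounts: steel foot plate, aluminium cup 54 mm across, a coil spring and on it a round black rubber pad, 50 mm across, whose top is 56 mm above the mount's origin. Origin: centre of the foot's underside, on the plate's top face (8 mm above the bench), on the pad's axis. A white tag is hinged 42 mm to the mount's -x and 12 mm up, and slopes up and away to -x. Fixed; same yaw as the base
- pad_rear_top (a point): centre of the top of the rear mount's rubber pad. The pad goes straight down up to 14 mm to its stop when pressed, and springs back. The three springs differ plainly: the soft one takes about 0.5 N per mm, the sound ones about 1.2 and 1.8 N per mm, so the soft one meets its stop at about 7 N and the sound ones at 17 N or more; which is where is not known
- tag_rear_face (a point): point on the upper, sloping face of the rear mount's tag, on its middle line, 28 mm out from the hinge; a good place to push straight down. The tag is a white plate 44 mm long, 36 mm wide, 3 mm thick, its outer edge 46 mm from the hinge
- tag_rear (a joint): fold of the rear mount's tag, rad: 0 standing at 50 degrees above level (starts at 0 to 0.12), 0.87 folded down level, 12 mm above the plate, at its stop. Stiff hinge: about 1 N at the face folds it, and it stays where it is left
- level: bystander: round aluminium bubble level, 40 mm across, 13 mm high, loose on the plate between the mounts; origin centre of underside
- weight: bystander: steel calibration weight with a knob, 28 mm across, 46 mm high, loose on a rear corner of the plate; origin centre of underside
- foot: bystander: dark steel levelling foot with a threaded stem, 32 mm across, 35 mm high, loose on the other rear corner of the plate; origin centre of underside
- wrench: bystander: open-ended wrench, 140 mm long, lying loose on the bench beside the plate
- wash_bottle: bystander: white wash bottle with a bent spout, 66 mm across, 200 mm high, on the bench to the left; origin centre of underside
- reagent_bottle: bystander: small white bottle, 56 mm across, 120 mm high, on the bench to the right of the plate; origin centre of underside
- beaker: bystander: translucent plastic beaker, 70 mm across, 95 mm high, on the bench to the left of the plate; origin centre of underside

How it is judged:
By the outcome, as a careful person would: the job done as asked, in the order asked, and still so for the second after the job is handed in, with the robot touching nothing.
It also fails if it takes over 48 s, if anything falls off the work surface, if the arm or the gripper's body presses on something with over 40 N, if the wrist force passes 120 N, or if a joint passes its speed limit or range.

ROBOT

A 6-joint arm with a two-finger parallel gripper is mounted at the origin on the work surface. World frame = base frame: x ahead of the robot, y to its left, z up, the work surface at z = 0. Lengths are in m, angles in rad, forces in N, time in s.
With the tool pointing down it reaches from about 0.375 to 0.9 m from the base axis. Payload 3.1 kg.
Tool frame: the origin (TCP) lies midway between the tips of the shut fingers; the grasp point (between the pads) lies 19 mm behind it; z points along the fingers, x is the direction in which the jaws open and shut, and the axes are right-handed (so a half turn about z gives the same grasp; the last joint's range is limited). The gripper opens to 87 mm and grips with 3 to 60 N. Pads are 19 mm wide; open, the fingers measure 117 mm over their backs; the gripper's body (75 mm by 190 mm) begins 51 mm behind the grasp point.
Start: joints at [0.922, 0.527, 1.433, -0, 1.181, -0.178], TCP at [0.283, 0.557, 0.223] pointing down, gripper open.
Joint ranges: [-3.08, 3.08], [-0.75, 2.2], [0.22, 2.44], [-1.43, 4.57], [0, 2.65], [-2.85, 2.85]. Speed limits (rad/s): [2.79, 2.79, 3.14, 3.14, 3.14, 3.14].

INTERFACE

Orientations are given as a unit quaternion [x, y, z, w].
In Python, from rig import * gives the robot as it stands.
- The arm moves only by the tool drive_tool, never from a script. Its argument "plan" is a list of rows, each an object with "offset": the shift along the tool's x, y, z in cm, a list of three; "delta_rot": the turn, a rotation vector about the tool's x, y, z in degrees, a list of three; "jaw": the finger opening in cm, from 0 to 8.7. In form: [{"offset": [dx, dy, dz], "delta_rot": [wx, wy, wz], "jaw": jaw}, ...]. A call has exactly 8 rows; each row is the pose to reach, as a shift and turn from the pose commanded when the call began, along the tool's axes at that moment; what a row does not reach only later rows make up. A row lasts 1/12 s, in which the tool goes at most 41.7 mm and 7.16 degrees, less where a joint would pass 70% of its speed; a pose out of reach is approached as far as the arm can. A call with a gripper value outside its range is refused whole. The fingers move at their own pace and stop on an object; "squeeze" is the grip in N (left out, the last holds). Time passes only in rows, so rows that repeat a pose let the fingers close, or fill a call up. It gives the time, the measured TCP pose, the force and the opening at its end, in the units of the state.
- get_obs(): the state, without advancing time (a new reading comes with each control period).
- camera(name): name is "side" or "top" or "wrist"; returns the picture (400x640x3 uint8, red, green, blue); there is no depth.
- calibration(name): a dict with "K" (3x3 intrinsics, pixels), "pose" (4x4, takes a point from camera to world coordinates); the wrist camera has in their place "tool_from_camera" (4x4, takes a point from camera to tool coordinates, whose origin is the TCP and whose axes are the tool frame's). Camera axes: x right, y down, z forward; pixel columns grow to the right and rows downward; lengths in m; the calibration is good to about 2 mm. A picture is of the moment at which its call begins: read the wrist's pose just before it. calibration takes no time and is no camera call.
- hand_in(): hands the job in, once; it reports no verdict.
The state is a dict: "time": time; "q": joint angles; "joint_velocities": joint speeds; "joint_torque": joint torques, N m; "position": TCP position; "tool_rot": TCP orientation; "ft_force": force on the tool from outside, world axes, zero at the start; "moment": the same for the moment, N m; "grip_width": finger opening in m.
Only numpy, scipy, OpenCV 4.12 (cv2) and the standard library are available. Lean on these libraries where they do the work, as an engineer would, in place of code of your own. Each camera call takes 0.05 s, during which the arm holds its last target.

## Working session

There is one attempt and no reset: what is moved stays moved. The work goes in short steps, Python scripts to look and compute and a tool call to move; the robot and the scene stay as the last step left them, time stands still between calls to the robot, and variables do not carry over. Pictures are saved under pics/ and viewed, and the job is handed in when it is done.

Besides the shell and the picture viewer there is one more tool, called after "Emit:" in YAML: its name, and indented under it one key for each argument. drive_tool: Moves the arm, as the interface text tells. Its arguments: {"type":"object","properties":{"plan":{"type":"array","items":{"type":"object","properties":{"offset":{"type":"array","items":{"type":"number"}},"delta_rot":{"type":"array","items":{"type":"number"}},"jaw":{"type":"number"}}}},"squeeze":{"type":"number"}},"required":["plan"]}

```bash
mkdir -p pics; ls; python3 - <<'E'
from rig import *
import cv2, numpy as np
o=get_obs(); print({k:np.round(v,3).tolist() for k,v in o.items()})
for n in ["top","side"]:
    im=camera(n); cv2.imwrite(f"pics/{n}0.png",im[:,:,::-1]); c=calibration(n); print(n,np.round(c["K"],1).tolist(),np.round(c["pose"],4).tolist())
print(np.round(calibration("wrist")["tool_from_camera"],4).tolist())
E
```

```text
pics
{'time': 0.0, 'q': [0.922, 0.528, 1.434, -0.0, 1.181, -0.178], 'joint_velocities': [0.001, 0.0, -0.001, 0.0, 0.0, -0.0], 'joint_torque': [-0.001, -44.004, -17.659, 0.063, 0.058, -0.0], 'position': [0.282, 0.557, 0.222], 'tool_rot': [0.852, 0.523, -0.001, 0.0], 'ft_force': [-0.187, 0.221, -0.152], 'moment': [-0.016, -0.001, -0.058], 'grip_width': 0.087}
top [[490.0, 0.0, 317.6], [0.0, 490.0, 204.5], [0.0, 0.0, 1.0]] [[-0.0267, -0.9887, 0.1474, 0.3178], [-0.9996, 0.0259, -0.0073, 0.0347], [0.0034, -0.1476, -0.989, 1.7199], [0.0, 0.0, 0.0, 1.0]]
side [[422.0, 0.0, 317.0], [0.0, 422.0, 198.6], [0.0, 0.0, 1.0]] [[0.7167, -0.4774, 0.5084, -0.0692], [-0.6971, -0.4695, 0.5419, -0.62], [-0.02, -0.7428, -0.6693, 0.8761], [0.0, 0.0, 0.0, 1.0]]
[[1.0, 0.0004, 0.0007, -0.0006], [-0.0006, 0.958, 0.2869, -0.0783], [-0.0005, -0.2869, 0.958, -0.1617], [0.0, 0.0, 0.0, 1.0]]
```

View pics/top0.png

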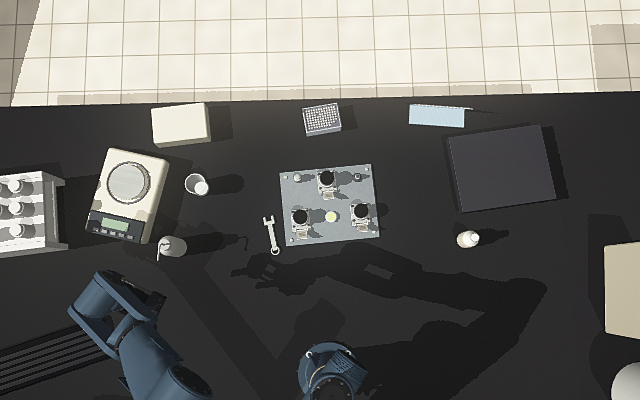

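View pics/side0.png

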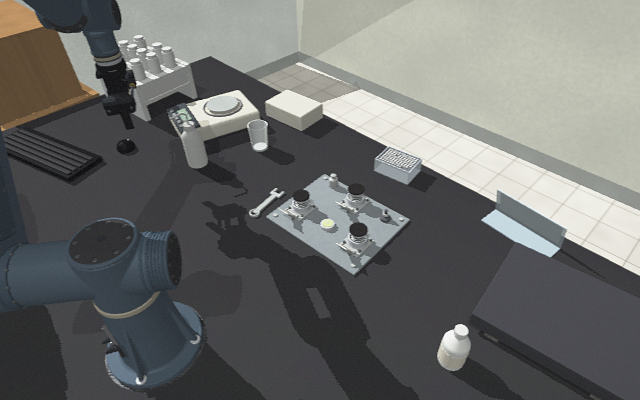

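The top view shows the plate with corners near (279,172), (373,164), (380,237) and (287,246). The black pads are at about (327,178) rear, (300,216) left and (361,210) right, the level at (331,216), and the wrench to the left of the plate. Next I measure these.

```bash
cat > h.py <<'E'
from rig import *
import cv2, numpy as np
from scipy.spatial.transform import Rotation as R
def ray(c,uv,z):
    K=np.array(c["K"]);T=np.array(c["pose"])
    d=T[:3,:3]@np.linalg.solve(K,[uv[0],uv[1],1.]);o=T[:3,3]
    return o+d*(z-o[2])/d[2]
def proj(c,p):
    K=np.array(c["K"]);T=np.array(c["pose"]);q=K@(T[:3,:3].T@(np.array(p)-T[:3,3]));return q[:2]/q[2]
E
python3 - <<'E'
from h import *
im=cv2.imread("pics/top0.png");c=calibration("top")
g=cv2.cvtColor(im,cv2.COLOR_BGR2GRAY)
m=(g>75).astype(np.uint8);m[:155]=0;m[255:]=0;m[:,:275]=0;m[:,390:]=0
n,l,s,_=cv2.connectedComponentsWithStats(m);i=1+np.argmax(s[1:,4]);print(s[i])
cn=max(cv2.findContours((l==i).astype(np.uint8),0,2)[0],key=cv2.contourArea)
box=cv2.boxPoints(cv2.minAreaRect(cn));print(box)
P=[ray(c,b,.008) for b in box];print(np.round(P,4), np.round([np.linalg.norm(P[k]-P[k-1]) for k in range(4)],4), np.mean(P,0))
crop=im[155:255,265:395];cv2.imwrite("pics/crop.png",cv2.resize(crop,None,fx=6,fy=6,interpolation=cv2.INTER_CUBIC))
cs=im[160:280,230:430];cv2.imwrite("pics/crops.png",cv2.resize(cv2.imread("pics/side0.png")[165:280,240:430],None,fx=4,fy=4,interpolation=cv2.INTER_CUBIC))
d=((g<45)&(cv2.morphologyEx(m,3,np.ones((25,25)))>0)).astype(np.uint8)
n,l,s,ce=cv2.connectedComponentsWithStats(d)
for k in range(1,n):
    if s[k,4]>60: print(s[k],ce[k],ray(c,ce[k],.064))
E
```

```text
[ 279  164  101   82 6337]
[[278.2917  172.23984]
 [371.8886  163.10843]
 [379.07776 236.79727]
 [285.48083 245.92868]]
[[ 0.6928  0.1591  0.008 ]
 [ 0.7175 -0.1761  0.008 ]
 [ 0.453  -0.1899  0.008 ]
 [ 0.4298  0.138   0.008 ]] [0.2639 0.3361 0.2648 0.3287] [ 0.57330473 -0.01720277  0.008     ]
[320 171  14  14  67] [326.67164179 176.85074627] [ 0.66002749 -0.01128316  0.064     ]
[355 204  13  14 100] [361.38 210.15] [ 0.54116281 -0.12625611  0.064     ]
[293 210  14  14  70] [299.32857143 216.5       ] [0.52490379 0.08580474 0.064     ]
```

View pics/crop.png

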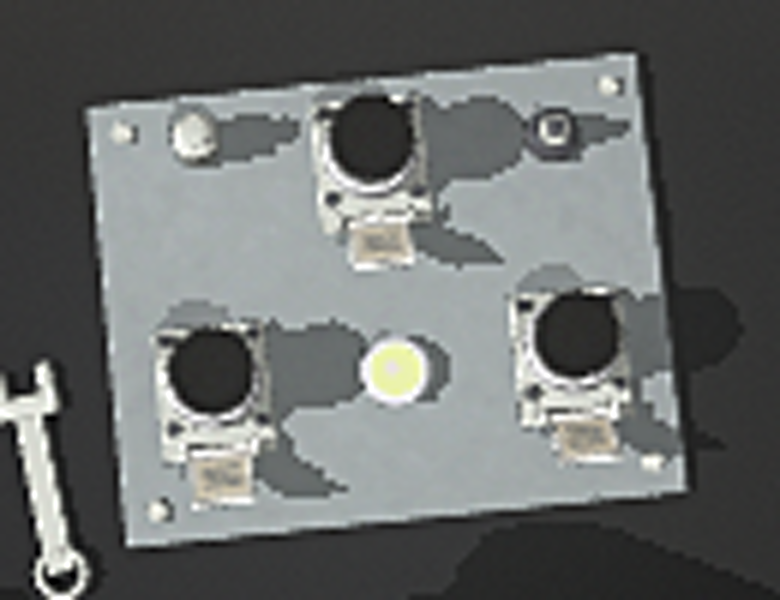

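View pics/crops.png

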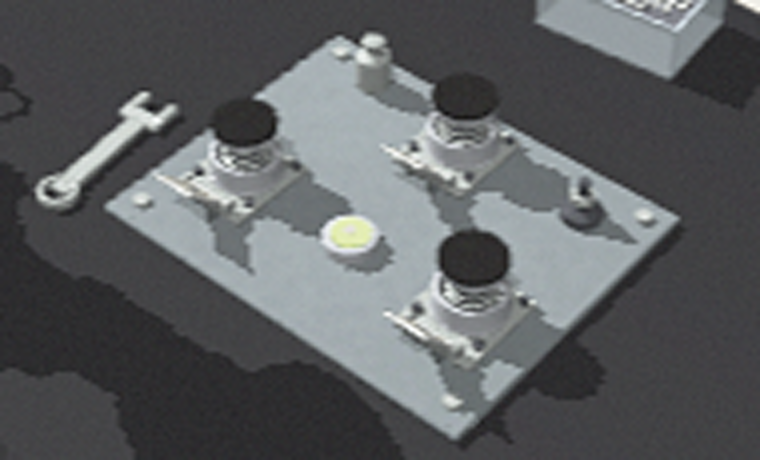

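The pads agree with the plate: base origin is about (0.581, -0.017), yaw about 4.2°. The side view shows all three tags standing and nothing lying on the pads. Next I compute the offsets.

```bash
cat >> h.py <<'E'
c0=calibration("top")
PT={"L":ray(c0,(300.0,216.6),.064),"R":ray(c0,(361.3,210.4),.064),"B":ray(c0,(327.0,177.6),.064)}
yaw=np.radians(4.2);ex=np.array([np.cos(yaw),np.sin(yaw),0]);ey=np.array([-np.sin(yaw),np.cos(yaw),0])
# fit base origin
loc={"L":(-.048,.105),"R":(-.048,-.105),"B":(.078,0)}
O=np.mean([PT[k][:2]-(loc[k][0]*ex+loc[k][1]*ey)[:2] for k in PT],0)
def pad(k,z=.064): return np.r_[O+(loc[k][0]*ex+loc[k][1]*ey)[:2],z]
def tag(k,z): return pad(k,z)-np.r_[((.042+.026)*ex)[:2],0]
def off(p,obs=None):
    o=obs or get_obs();r=R.from_quat(o["tool_rot"]);return np.round(100*r.inv().apply(np.array(p)-o["position"]),2)
def st():
    o=get_obs();r=R.from_quat(o["tool_rot"]).as_matrix();print("t",round(float(o["time"]),2),"p",np.round(o["position"],4),"F",np.round(o["ft_force"],2),"xaxis deg",np.degrees(np.arctan2(r[1,0],r[0,0])).round(1),"z",r[:,2].round(3),"w",o["grip_width"])
E
python3 - <<'E'
from h import *
print(O,[(k,pad(k),PT[k]) for k in PT]); st()
print(off(np.array(get_obs()["position"])+[0,0,.09]),off(pad("L",.31)),off(pad("L",.1)))
print(ray(c0,(172,252),0),ray(c0,(197,185),.09))
E
```

```text
[ 0.58004327 -0.01781311] [('L', array([0.52448217, 0.08338947, 0.064     ]), array([0.52450098, 0.08352786, 0.064     ])), ('R', array([ 0.53986219, -0.12604657,  0.064     ]), array([ 0.54030977, -0.12594889,  0.064     ])), ('B', array([ 0.6578338 , -0.01210053,  0.064     ]), array([ 0.6573674, -0.0123366,  0.064    ]))]
t 0.1 p [0.2825 0.5568 0.2217] F [0.21 0.02 0.6 ] xaxis deg 63.1 z [-0.001 -0.002 -1.   ] w 0.0871659037231711
[-0.02 -0.   -9.  ] [-31.27  43.    -8.79] [-31.23  43.01  12.21]
[0.41965194 0.53516009 0.        ] [0.6379715  0.42844523 0.09      ]
```

Emit:
drive_tool:
  plan:
    - {"offset": [0, 0, -4], "delta_rot": [0, 0, 0], "jaw": 0}
    - {"offset": [0, 0, -8], "delta_rot": [0, 0, 0], "jaw": 0}
    - {"offset": [0, 0, -10], "delta_rot": [0, 0, 0], "jaw": 0}
    - {"offset": [-2, 3, -10], "delta_rot": [0, 0, -6], "jaw": 0}
    - {"offset": [-4, 6, -10], "delta_rot": [0, 0, -12], "jaw": 0}
    - {"offset": [-6, 9, -10], "delta_rot": [0, 0, -18], "jaw": 0}
    - {"offset": [-8, 12, -10], "delta_rot": [0, 0, -24], "jaw": 0}
    - {"offset": [-10, 15, -10], "delta_rot": [0, 0, -31], "jaw": 0}

```text
time: 0.77
position: [0.3711, 0.3994, 0.3222]
tool_rot: [0.68, 0.733, -0.0, -0.0]
ft_force: [0.5, 0.2, -0.1]
grip_width: 0.0418
```

```bash
python3 -c "
from h import *
st();print(off(pad('L',.31)),off(pad('L',.1)))"
```

```text
t 0.77 p [0.3711 0.3994 0.3222] F [ 0.48  0.17 -0.06] xaxis deg 94.2 z [-0.001 -0.001 -1.   ] w 0.04180116317239315
[-32.64  12.97   1.23] [-32.63  12.98  22.23]
```

Emit:
drive_tool:
  plan:
    - {"offset": [-3, 1, 1], "delta_rot": [0, 0, 0], "jaw": 0}
    - {"offset": [-7, 2.5, 2], "delta_rot": [0, 0, 0], "jaw": 0}
    - {"offset": [-11, 4, 4], "delta_rot": [0, 0, 0], "jaw": 0}
    - {"offset": [-15, 6, 6], "delta_rot": [0, 0, 0], "jaw": 0}
    - {"offset": [-19, 7.5, 7], "delta_rot": [0, 0, 0], "jaw": 0}
    - {"offset": [-22.5, 9, 8], "delta_rot": [0, 0, 0], "jaw": 0}
    - {"offset": [-25.5, 10, 9], "delta_rot": [0, 0, 0], "jaw": 0}
    - {"offset": [-28, 11.2, 10], "delta_rot": [0, 0, 0], "jaw": 0}

```text
time: 1.43
position: [0.5019, 0.1268, 0.2217]
tool_rot: [0.683, 0.73, -0.0, -0.0]
ft_force: [1.1, 0.0, -0.0]
grip_width: 0.0006
```

```bash
python3 -c "
from h import *
st();print(off(pad('L',.08)))"
```

```text
t 1.43 p [0.5019 0.1268 0.2217] F [ 1.08  0.03 -0.05] xaxis deg 93.8 z [-0.001 -0.001 -1.   ] w 0.0005751970286566843
[-4.47  1.97 14.17]
```

Emit:
drive_tool:
  plan:
    - {"offset": [-2, 1, 2], "delta_rot": [0, 0, 0], "jaw": 0}
    - {"offset": [-4, 1.7, 5], "delta_rot": [0, 0, 0], "jaw": 0}
    - {"offset": [-4.6, 1.8, 8], "delta_rot": [0, 0, 0], "jaw": 0}
    - {"offset": [-4.6, 1.8, 11], "delta_rot": [0, 0, 0], "jaw": 0}
    - {"offset": [-4.6, 1.8, 12.5], "delta_rot": [0, 0, 0], "jaw": 0}
    - {"offset": [-4.6, 1.8, 13.2], "delta_rot": [0, 0, 0], "jaw": 0}
    - {"offset": [-4.6, 1.8, 13.2], "delta_rot": [0, 0, 0], "jaw": 0}
    - {"offset": [-4.6, 1.8, 13.2], "delta_rot": [0, 0, 0], "jaw": 0}

```text
time: 2.1
position: [0.5231, 0.0847, 0.0907]
tool_rot: [0.683, 0.731, 0.0, 0.0]
ft_force: [1.1, -0.2, 0.5]
grip_width: 0.0007
```

```bash
python3 -c "
from h import *
st();print(off(pad('L',.08)))
c=calibration('top');print(c['pose'][0][3]); im=camera('side');cv2.imwrite('pics/s1.png',cv2.resize(im[150:290,220:440,::-1],None,fx=3,fy=3))
w=camera('wrist');cv2.imwrite('pics/w1.png',w[:,:,::-1])"
```

```text
t 2.1 p [0.5231 0.0847 0.0907] F [ 1.1  -0.2   0.53] xaxis deg 93.9 z [ 0. -0. -1.] w 0.0007385352631826298
[-0.15  0.13  1.07]
0.31783640201191415
```

View pics/s1.png

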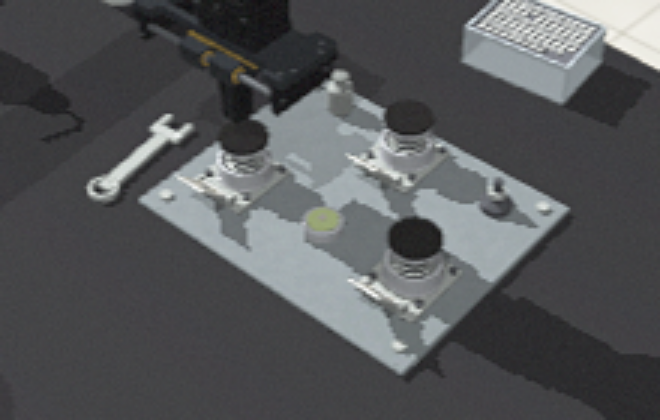

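View pics/w1.png

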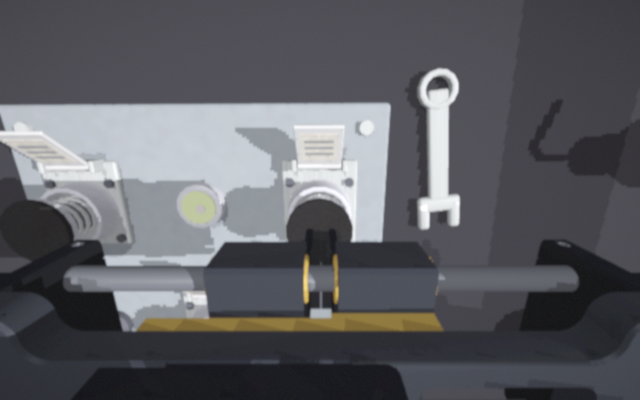

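The side and wrist views show the shut fingertips centred over the left pad (wrist pixel 320,215) and clear of it. Press about 7 mm.

Emit:
drive_tool:
  plan:
    - {"offset": [-0.1, 0.1, 1], "delta_rot": [0, 0, 0], "jaw": 0}
    - {"offset": [-0.1, 0.1, 2], "delta_rot": [0, 0, 0], "jaw": 0}
    - {"offset": [-0.1, 0.1, 2.6], "delta_rot": [0, 0, 0], "jaw": 0}
    - {"offset": [-0.1, 0.1, 3.0], "delta_rot": [0, 0, 0], "jaw": 0}
    - {"offset": [-0.1, 0.1, 3.4], "delta_rot": [0, 0, 0], "jaw": 0}
    - {"offset": [-0.1, 0.1, 3.4], "delta_rot": [0, 0, 0], "jaw": 0}
    - {"offset": [-0.1, 0.1, 3.4], "delta_rot": [0, 0, 0], "jaw": 0}
    - {"offset": [-0.1, 0.1, 3.4], "delta_rot": [0, 0, 0], "jaw": 0}

```text
time: 2.87
position: [0.5239, 0.0837, 0.0576]
tool_rot: [0.683, 0.731, 0.0, 0.0]
ft_force: [-1.9, 0.6, 11.6]
grip_width: 0.0004
```

```bash
python3 -c "
from h import *
st()"
```

```text
t 2.87 p [0.5239 0.0837 0.0576] F [-1.87  0.56 11.64] xaxis deg 93.9 z [ 0. -0. -1.] w 0.000428369825531582
```

Left: about 11.6 N at 6.4 mm, or 1.8 N/mm, which is sound. Next the right pad.

```bash
python3 -c "
from h import *
print(off(pad('R',.09)))"
```

```text
[-21.04   0.16  -3.24]
```

Emit:
drive_tool:
  plan:
    - {"offset": [0, 0, -1.5], "delta_rot": [0, 0, 0], "jaw": 0}
    - {"offset": [0, 0, -3.5], "delta_rot": [0, 0, 0], "jaw": 0}
    - {"offset": [-3, 0, -4], "delta_rot": [0, 0, 0], "jaw": 0}
    - {"offset": [-7, 0, -4], "delta_rot": [0, 0, 0], "jaw": 0}
    - {"offset": [-11, 0, -4], "delta_rot": [0, 0, 0], "jaw": 0}
    - {"offset": [-15, 0, -4], "delta_rot": [0, 0, 0], "jaw": 0}
    - {"offset": [-18.5, 0, -4], "delta_rot": [0, 0, 0], "jaw": 0}
    - {"offset": [-21, 0, -4], "delta_rot": [0, 0, 0], "jaw": 0}

```text
time: 3.53
position: [0.5384, -0.1291, 0.0963]
tool_rot: [0.683, 0.73, -0.0, 0.001]
ft_force: [-0.0, -0.1, -0.1]
grip_width: 0.0005
```

```bash
python3 -c "
from h import *
st();print(off(pad('R',.057)))"
```

```text
t 3.53 p [ 0.5384 -0.1291  0.0963] F [-0.02 -0.12 -0.14] xaxis deg 93.8 z [ 0.001 -0.001 -1.   ] w 0.0005494890168464515
[0.3  0.16 3.93]
```

Emit:
drive_tool:
  plan:
    - {"offset": [0, 0.1, 1], "delta_rot": [0, 0, 0], "jaw": 0}
    - {"offset": [0, 0.1, 2], "delta_rot": [0, 0, 0], "jaw": 0}
    - {"offset": [0, 0.1, 3], "delta_rot": [0, 0, 0], "jaw": 0}
    - {"offset": [0, 0.1, 3.6], "delta_rot": [0, 0, 0], "jaw": 0}
    - {"offset": [0, 0.1, 4.0], "delta_rot": [0, 0, 0], "jaw": 0}
    - {"offset": [0, 0.1, 4.0], "delta_rot": [0, 0, 0], "jaw": 0}
    - {"offset": [0, 0.1, 4.0], "delta_rot": [0, 0, 0], "jaw": 0}
    - {"offset": [0, 0.1, 4.0], "delta_rot": [0, 0, 0], "jaw": 0}

```text
time: 4.2
position: [0.5382, -0.1244, 0.0567]
tool_rot: [0.682, 0.731, -0.0, -0.001]
ft_force: [-3.4, 0.4, 4.0]
grip_width: 0.0005
```

```bash
python3 -c "
from h import *
st();print(off(pad('B',.097)))"
```

```text
t 4.2 p [ 0.5382 -0.1244  0.0567] F [-3.4   0.37  4.04] xaxis deg 93.9 z [-0.002  0.001 -1.   ] w 0.0005114915100318693
[10.39 12.7  -4.04]
```

Right: about 4 N at 7.3 mm, or 0.55 N/mm, probably the soft one. I check the rear pad to compare.

Emit:
drive_tool:
  plan:
    - {"offset": [0, 0, -1.5], "delta_rot": [0, 0, 0], "jaw": 0}
    - {"offset": [0, 0, -3.5], "delta_rot": [0, 0, 0], "jaw": 0}
    - {"offset": [2, 2.4, -4], "delta_rot": [0, 0, 0], "jaw": 0}
    - {"offset": [4, 5, -4], "delta_rot": [0, 0, 0], "jaw": 0}
    - {"offset": [6, 7.4, -4], "delta_rot": [0, 0, 0], "jaw": 0}
    - {"offset": [8.4, 10.2, -4], "delta_rot": [0, 0, 0], "jaw": 0}
    - {"offset": [10.4, 12.6, -4], "delta_rot": [0, 0, 0], "jaw": 0}
    - {"offset": [10.4, 12.6, -4], "delta_rot": [0, 0, 0], "jaw": 0}

```text
time: 4.87
position: [0.6634, -0.0089, 0.0975]
tool_rot: [0.681, 0.732, 0.003, 0.003]
ft_force: [0.6, -1.0, 0.6]
grip_width: 0.0006
```

```bash
python3 -c "
from h import *
st();print(off(pad('B',.057)))"
```

```text
t 4.87 p [ 0.6634 -0.0089  0.0975] F [ 0.6  -0.97  0.57] xaxis deg 94.1 z [ 0.009  0.001 -1.   ] w 0.0005806359468002768
[-0.28 -0.61  4.05]
```

Emit:
drive_tool:
  plan:
    - {"offset": [0, 0, 1], "delta_rot": [0, 0, 0], "jaw": 0}
    - {"offset": [0, 0, 2], "delta_rot": [0, 0, 0], "jaw": 0}
    - {"offset": [0, 0, 3], "delta_rot": [0, 0, 0], "jaw": 0}
    - {"offset": [0, 0, 3.6], "delta_rot": [0, 0, 0], "jaw": 0}
    - {"offset": [0, 0, 4.0], "delta_rot": [0, 0, 0], "jaw": 0}
    - {"offset": [0, 0, 4.0], "delta_rot": [0, 0, 0], "jaw": 0}
    - {"offset": [0, 0, 4.0], "delta_rot": [0, 0, 0], "jaw": 0}
    - {"offset": [0, 0, 4.0], "delta_rot": [0, 0, 0], "jaw": 0}

```text
time: 5.53
position: [0.6562, -0.0141, 0.0571]
tool_rot: [0.683, 0.73, -0.001, -0.001]
ft_force: [-3.9, 1.7, 8.7]
grip_width: 0.0003
```

```bash
python3 -c "
from h import *
st();print(off(tag('R',.1)))"
```

```text
t 5.53 p [ 0.6562 -0.0141  0.0571] F [-3.86  1.74  8.69] xaxis deg 93.8 z [-0.003  0.001 -1.   ] w 0.00027048870753106785
[-10.44 -19.17  -4.24]
```

Rear: about 8.7 N at 6.9 mm, or 1.26 N/mm. So the right mount is the soft one. Next I move above its tag.

Emit:
drive_tool:
  plan:
    - {"offset": [0, 0, -2], "delta_rot": [0, 0, 0], "jaw": 0}
    - {"offset": [0, 0, -4], "delta_rot": [0, 0, 0], "jaw": 0}
    - {"offset": [-1.5, -3, -5], "delta_rot": [0, 0, 0], "jaw": 0}
    - {"offset": [-3.5, -6.5, -5], "delta_rot": [0, 0, 0], "jaw": 0}
    - {"offset": [-5.5, -10, -5], "delta_rot": [0, 0, 0], "jaw": 0}
    - {"offset": [-7.5, -13.5, -5], "delta_rot": [0, 0, 0], "jaw": 0}
    - {"offset": [-9, -16.5, -5], "delta_rot": [0, 0, 0], "jaw": 0}
    - {"offset": [-10.4, -18.9, -5], "delta_rot": [0, 0, 0], "jaw": 0}

```text
time: 6.2
position: [0.4725, -0.1308, 0.1061]
tool_rot: [0.683, 0.73, -0.001, -0.001]
ft_force: [0.4, -0.6, 0.5]
grip_width: 0.0002
```

Emit:
drive_tool:
  plan:
    - {"offset": [0, 0, 0], "delta_rot": [0, 0, 0], "jaw": 0}
    - {"offset": [0, 0, 0], "delta_rot": [0, 0, 0], "jaw": 0}
    - {"offset": [0, 0, 0], "delta_rot": [0, 0, 0], "jaw": 0}
    - {"offset": [0, 0, 0], "delta_rot": [0, 0, 0], "jaw": 0}
    - {"offset": [0, 0, 0], "delta_rot": [0, 0, 0], "jaw": 0}
    - {"offset": [0, 0, 0], "delta_rot": [0, 0, 0], "jaw": 0}
    - {"offset": [0, 0, 0], "delta_rot": [0, 0, 0], "jaw": 0}
    - {"offset": [0, 0, 0], "delta_rot": [0, 0, 0], "jaw": 0}

```text
time: 6.87
position: [0.4766, -0.1296, 0.1065]
tool_rot: [0.682, 0.731, 0.0, 0.0]
ft_force: [-0.2, -0.3, 0.4]
grip_width: 0.0007
```

```bash
python3 -c "
from h import *
st();print(off(tag('R',.0215)))
w=camera('wrist');cv2.imwrite('pics/w2.png',w[:,:,::-1])"
```

```text
t 6.87 p [ 0.4766 -0.1296  0.1065] F [-0.16 -0.32  0.39] xaxis deg 94.0 z [ 0. -0. -1.] w 0.0007402676670607605
[-0.11 -0.47  8.5 ]
```

View pics/w2.png

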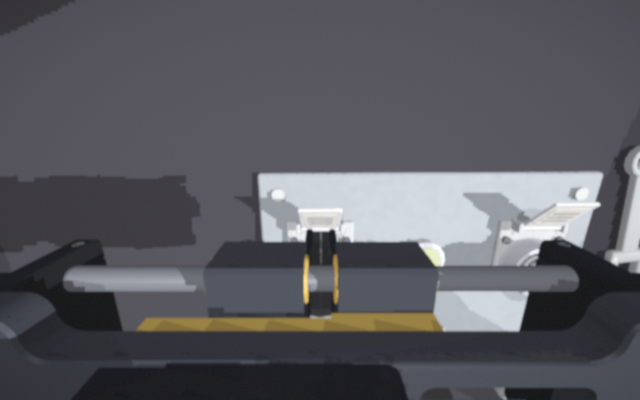

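The wrist view shows the tag centred across the fingertips (320,218). Push down.

Emit:
drive_tool:
  plan:
    - {"offset": [0, 0, 2], "delta_rot": [0, 0, 0], "jaw": 0}
    - {"offset": [0, 0, 4], "delta_rot": [0, 0, 0], "jaw": 0}
    - {"offset": [0, 0, 5], "delta_rot": [0, 0, 0], "jaw": 0}
    - {"offset": [0, -0.1, 6], "delta_rot": [0, 0, 0], "jaw": 0}
    - {"offset": [0, -0.2, 7], "delta_rot": [0, 0, 0], "jaw": 0}
    - {"offset": [0, -0.2, 7.8], "delta_rot": [0, 0, 0], "jaw": 0}
    - {"offset": [0, -0.2, 8.3], "delta_rot": [0, 0, 0], "jaw": 0}
    - {"offset": [0, -0.2, 8.4], "delta_rot": [0, 0, 0], "jaw": 0}

```text
time: 7.58
position: [0.4739, -0.1299, 0.0219]
tool_rot: [0.683, 0.731, -0.0, -0.001]
ft_force: [-2.0, 0.5, 3.7]
grip_width: 0.0004
```

Emit:
drive_tool:
  plan:
    - {"offset": [0, 0, 0.1], "delta_rot": [0, 0, 0], "jaw": 0}
    - {"offset": [0, 0, 0.2], "delta_rot": [0, 0, 0], "jaw": 0}
    - {"offset": [0, 0, 0.2], "delta_rot": [0, 0, 0], "jaw": 0}
    - {"offset": [0, 0, 0.2], "delta_rot": [0, 0, 0], "jaw": 0}
    - {"offset": [0, 0, 0.2], "delta_rot": [0, 0, 0], "jaw": 0}
    - {"offset": [0, 0, 0.2], "delta_rot": [0, 0, 0], "jaw": 0}
    - {"offset": [0, 0, 0.2], "delta_rot": [0, 0, 0], "jaw": 0}
    - {"offset": [0, 0, 0.2], "delta_rot": [0, 0, 0], "jaw": 0}

```text
time: 8.25
position: [0.4739, -0.13, 0.0218]
tool_rot: [0.683, 0.731, -0.0, -0.0]
ft_force: [-1.8, 1.4, 7.5]
grip_width: 0.0003
```

The tag is against its stop: z held at 0.0218 while the force rose to 7.5 N. Lift straight up and look.

Emit:
drive_tool:
  plan:
    - {"offset": [0, 0, -1], "delta_rot": [0, 0, 0], "jaw": 0}
    - {"offset": [0, 0, -3], "delta_rot": [0, 0, 0], "jaw": 0}
    - {"offset": [0, 0, -6], "delta_rot": [0, 0, 0], "jaw": 0}
    - {"offset": [0, 0, -9], "delta_rot": [0, 0, 0], "jaw": 0}
    - {"offset": [0, 0, -13], "delta_rot": [0, 0, 0], "jaw": 0}
    - {"offset": [0, -3, -17], "delta_rot": [0, 0, 0], "jaw": 0}
    - {"offset": [0, -6, -19], "delta_rot": [0, 0, 0], "jaw": 0}
    - {"offset": [0, -8, -20], "delta_rot": [0, 0, 0], "jaw": 0}

```text
time: 8.92
position: [0.394, -0.1359, 0.2243]
tool_rot: [0.682, 0.731, 0.0, 0.003]
ft_force: [-1.5, 0.6, 0.2]
grip_width: 0.0004
```

Emit:
drive_tool:
  plan:
    - {"offset": [0, 0, 0], "delta_rot": [0, 0, 0], "jaw": 0}
    - {"offset": [0, 0, 0], "delta_rot": [0, 0, 0], "jaw": 0}
    - {"offset": [0, 0, 0], "delta_rot": [0, 0, 0], "jaw": 0}
    - {"offset": [0, 0, 0], "delta_rot": [0, 0, 0], "jaw": 0}
    - {"offset": [0, 0, 0], "delta_rot": [0, 0, 0], "jaw": 0}
    - {"offset": [0, 0, 0], "delta_rot": [0, 0, 0], "jaw": 0}
    - {"offset": [0, 0, 0], "delta_rot": [0, 0, 0], "jaw": 0}
    - {"offset": [0, 0, 0], "delta_rot": [0, 0, 0], "jaw": 0}

```text
time: 9.58
position: [0.3946, -0.1355, 0.22]
tool_rot: [0.683, 0.731, -0.0, -0.001]
ft_force: [-0.2, -0.6, -0.2]
grip_width: 0.0008
```

```bash
python3 -c "
from h import *
st()
w=camera('wrist');s=camera('side')[165:280,240:430];cv2.imwrite('pics/w3.png',np.vstack([w[:,:,::-1][:200],cv2.resize(s[:,:,::-1],(640,388),interpolation=cv2.INTER_CUBIC)]))"
```

```text
t 9.58 p [ 0.3946 -0.1355  0.22  ] F [-0.23 -0.61 -0.24] xaxis deg 93.9 z [-0.001  0.001 -1.   ] w 0.0008135132851709256
```

View pics/w3.png

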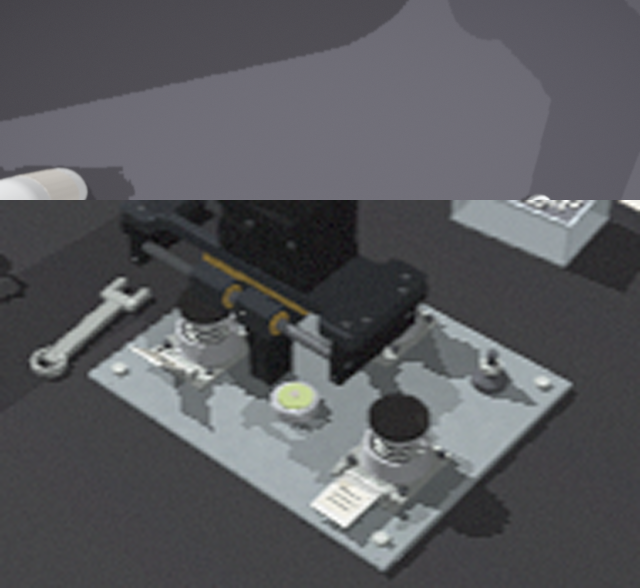

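The right tag lies flat (345,500) and the left one still stands. The gripper hides the rear mount, so I move up and clear for a full check.

Emit:
drive_tool:
  plan:
    - {"offset": [0, 0, -3], "delta_rot": [0, 0, 0], "jaw": 0}
    - {"offset": [3, 0, -6], "delta_rot": [0, 0, 0], "jaw": 0}
    - {"offset": [7, 0, -9], "delta_rot": [0, 0, 0], "jaw": 0}
    - {"offset": [11, 0, -11], "delta_rot": [0, 0, 0], "jaw": 0}
    - {"offset": [15, 0, -12], "delta_rot": [0, 0, 0], "jaw": 0}
    - {"offset": [19, 0, -13], "delta_rot": [0, 0, 0], "jaw": 0}
    - {"offset": [23, 0, -13], "delta_rot": [0, 0, 0], "jaw": 0}
    - {"offset": [26, 0, -13], "delta_rot": [0, 0, 0], "jaw": 0}

```text
time: 10.35
position: [0.3767, 0.1258, 0.3518]
tool_rot: [0.683, 0.731, 0.001, 0.001]
ft_force: [1.1, 0.1, -0.1]
grip_width: 0.0003
```

Emit:
drive_tool:
  plan:
    - {"offset": [3, 0, 0], "delta_rot": [0, 0, 0], "jaw": 0}
    - {"offset": [6, 0, 0], "delta_rot": [0, 0, 0], "jaw": 0}
    - {"offset": [9, 0, 0], "delta_rot": [0, 0, 0], "jaw": 0}
    - {"offset": [11, 0, 0], "delta_rot": [0, 0, 0], "jaw": 0}
    - {"offset": [11, 0, 0], "delta_rot": [0, 0, 0], "jaw": 0}
    - {"offset": [11, 0, 0], "delta_rot": [0, 0, 0], "jaw": 0}
    - {"offset": [11, 0, 0], "delta_rot": [0, 0, 0], "jaw": 0}
    - {"offset": [11, 0, 0], "delta_rot": [0, 0, 0], "jaw": 0}

```text
time: 11.02
position: [0.3693, 0.2326, 0.3504]
tool_rot: [0.683, 0.73, -0.0, 0.0]
ft_force: [0.3, 0.4, 0.1]
grip_width: 0.0009
```

```bash
python3 -c "
from h import *
st()
s=camera('side')[165:280,240:430];t=camera('top')[150:255,240:400]
cv2.imwrite('pics/f.png',np.hstack([cv2.resize(a[:,:,::-1],(400,260),interpolation=cv2.INTER_CUBIC) for a in (s,t)]))"
```

```text
t 11.02 p [0.3693 0.2326 0.3504] F [0.3  0.38 0.06] xaxis deg 93.8 z [-0.    -0.001 -1.   ] w 0.0009100618411760377
```

View pics/f.png

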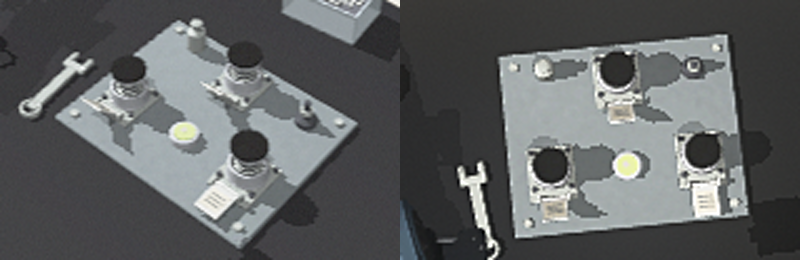

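The right tag lies flat (side 215,200; top 706,198). The left and rear tags still stand, and the level, weight, foot and wrench are where they were. I hand in.

```bash
python3 -c "
from rig import *
print(hand_in())"
```

```text
the job is handed in; nothing more can be done
None
```

The front right mount is the soft one. I pushed its tag down flat and handed the job in at about 11 s, with no verdict reported.

- **Pad presses (about 7 mm each):**

| Mount | Force | Stiffness |
|---|---|---|
| Left | 11.6 N | about 1.8 N/mm |
| Right | 4.0 N | about 0.55 N/mm |
| Rear | 8.7 N | about 1.25 N/mm |

- **Tag push:** the right tag reached its stop. The fingertips held at z = 21.8 mm while the force rose from 3.7 to 7.5 N.
- **Last checks:** with the arm clear, the side and top pictures show the right tag flat and the left and rear tags standing. The level, weight, foot and wrench look unmoved. I did not compare the bottles and beaker after the moves, but the arm did not work near them. No check failed or disagreed.

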